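# Scan the refill, then open the sanitiser tank's quarter-turn cap of unknown hand

### The arm

A 7-joint arm with a two-finger parallel gripper is mounted at the origin on the work surface. World frame = base frame: x ahead of the robot, y to its left, z up, the work surface at z = 0. Lengths are in m, angles in rad, forces in N, time in s.
With the tool pointing down it reaches from about 0.425 to 0.875 m from the base axis. Payload 9.9 kg.
Tool frame: the origin (TCP) lies on the centre line of the jaws, within the pads' length; the fingertips stand 25 mm ahead of it and the grasp point (between the pads) lies 6 mm ahead of it (arm.tip_extent is the distance from the TCP to the fingertips, in m); z points along the fingers, y is the direction in which the jaws open and shut (so a half turn about z gives the same grasp; the last joint's range is limited). The gripper opens to 85 mm and grips with 20 to 120 N. Pads are 22 mm wide; open, the fingers measure 114 mm over their backs; the gripper's body (76 mm by 85 mm) begins 54 mm behind the grasp point. The pads swing forward as they close: fully open they stand 13 mm farther back than shut.
Start: joints at [-1.212, 0.576, 0.025, 1.437, -0.015, 1.129, -0.057], TCP at [0.289, 0.61, 0.256] pointing down, gripper open.
Joint ranges: [-2.76, 2.76], [-0.34, 2.15], [-1.52, 1.57], [0.19, 2.46], [-1.09, 4.23], [0.17, 1.99], [-2.82, 2.82]. Speed limits (rad/s): [2.22, 2.22, 3.01, 3.01, 3.14, 3.14, 3.14].

### API

Orientations are given as a rotation vector (axis times angle).
In Python, from bench import arm gives the robot as it stands. The module is installed in compiled form; this text tells all that it offers.
- The arm moves only by the tool play_rows, never from a script. Its argument "commands" is a list of rows, each an object with "delta_pos": the shift along the world's x, y, z scaled (see below), a list of three; "spin": the turn about the world's z scaled (see below); "grip": the finger opening in mm, from 0 to 85.4. A call has exactly 8 rows; each row shifts and turns the commanded pose from where the row before left it; what a row does not reach is not made up. The controller multiplies each number of a shift by 0.04 m and each number of a turn by 4 degrees. A row lasts 1/8 s, in which the tool goes at most 62.5 mm and 10.7 degrees, less where a joint would pass 70% of its speed; a pose out of reach is approached as far as the arm can. A call with a number of a shift or a turn outside -1 to 1 is refused whole. A call with a gripper value outside its range is refused whole. The fingers move at their own pace and stop on an object; "newtons" is the grip in N (left out, the last holds). Time passes only in rows, so rows that do not move let the fingers close, or fill a call up. It gives the time, the measured TCP pose, the force and the opening at its end, in the units of the state.
- arm.sense(): the state, without advancing time (a new reading comes with each control period).
- arm.grab_frame(name): name is "scene" or "top" or "wrist"; returns a dict with "pixels" (480x640x3 uint8, blue, green, red), "vertical_fov" (degrees; the focal length in pixels is half the picture's height over the tangent of half this angle, whatever the lens; pixels are square), "cx", "cy" (the principal point, pixels), "world_to_cam" (4x4, takes a point from world to camera coordinates); the wrist camera has in their place "mount" (4x4, takes a point from camera to tool coordinates, whose origin is the TCP and whose axes are the flange's). Camera axes: x right, y down, z forward; pixel columns grow to the right and rows downward; lengths in m; the calibration is good to about 2 mm. A picture is of the moment at which its call begins: read the wrist's pose just before it. There is no depth.
- arm.hand_in(): hands the job in, once; it reports no verdict.
The state is a dict: "clock": time; "joints": joint angles; "joint_vel": joint speeds; "joint_efforts": joint torques, N m; "ee_pos": TCP position; "orientation": TCP orientation; "force": force on the tool from outside, world axes, zero at the start; "wrist_torque": the same for the moment, N m; "grip_width": opening from 0.0 (shut) to 1.0 (fully open).
Only numpy, scipy, OpenCV 4.12 (cv2) and the standard library are available. Lean on these libraries where they do the work, as an engineer would, in place of code of your own. Each camera call takes 0.05 s, during which the arm holds its last target. There are 200 camera calls.

### The job

Get the counter's sanitiser tank ready for refilling: first turn the standing refill cartridge so that its printed code faces the scanner's window squarely and let go of it, still standing where it was. Then undo the tank's winged filler cap with a quarter turn (it may be a normal or a reverse one, so try it both ways), lift it straight off, and finish while holding it level and still in the gripper, at least 8 cm above its closed height, over the tank. Do not disturb the other things on the counter.

Things in the scene. Friction and masses are not known exactly. Their poses are not given: they have to be found in the camera images.
- scanner: Fixed upright barcode scanner, grey block 60 x 85 mm and 150 mm tall on a black foot 100 x 110 mm. Origin at the centre of the underside; its window face looks along its own -x, towards the cartridge.
- scan_window (a point): Centre of the scanner's window, on its front face, 75 mm above the counter (same axes as the scanner).
- refill_center (a point): Centre (half-way up) of the loose white refill cartridge: upright cylinder, 52 mm diameter, 100 mm tall, 0.17 to 0.35 kg, standing 105 to 150 mm in front of the scanner's window. Its printed code is on its own +x side; z up. At the start the code points 40 to 180 degrees away from the scanner.
- code_mark (a point): Centre of the cartridge's printed code, a paper patch with dark bars about 35 mm wide and 50 mm tall, on the wall half-way up. A raised rib 6 mm wide and 4 mm high on the cartridge's top runs from its centre to the rim above the code.
- tank: Fixed steel sanitiser tank 150 x 180 mm (its x by y), 110 mm tall, spout and drip tray on its -x side. Origin: centre of underside; the filler cap sits in the middle of its top in a low collar (79 mm outside, top at 118 mm). The cap turns easily a quarter turn one way only, clockwise or anticlockwise, not to be seen; the other way a hard stop comes within 5 to 35 degrees. It stays where left.
- cap_wing (a point): Point on the filler cap's axis at the height to grip its wing, 141 mm above the counter when closed. Black loose cap, 0.08 to 0.17 kg: disc 64 mm in diameter with an upright wing 50 mm long (own x), 12 mm thick (own y), from 118 to 154 mm above the counter; own z up along the axis. A stem and a cross-bar (46 mm, parallel to the wing) reach 19 mm below the disc.
- filler (a point): Centre of the filler opening on the tank's top plate, 110 mm above the counter, axes as the tank. Closed, the wing lies along y (within 8 degrees); the cross-bar comes out through the plate's slot only with the wing along x (within 8 degrees); locked, the cap lifts only 3 mm.
- soda: Bystander: green glass bottle, 62 mm in diameter, 190 mm tall; origin at the centre of its underside.
- carton: Bystander: upright cardboard carton 50 x 85 x 130 mm; origin at the centre of its underside.
- can: Bystander: steel food can, 62 mm in diameter, 85 mm tall; origin at the centre of its underside.
- jar: Bystander: amber jar, 66 mm in diameter, 90 mm tall; origin at the centre of its underside.
- snackbox: Bystander: flat snack box 120 x 70 x 35 mm; origin at the centre of its underside.
- stapler: Bystander: black stapler 130 x 34 mm, 45 mm tall; origin at the centre of its underside.
- spice: Bystander: small spice jar, 44 mm in diameter, 100 mm tall; origin at the centre of its underside.
Mind the look-alikes: they are no part of the job. What is shaped like the part that bears refill_center but green or turquoise is not meant.

How it is judged:
By the outcome, as a careful person would: the job done as asked, in the order asked, and still so for the second after the job is handed in, while the arm keeps its last pose, push and grip.
It also fails if it takes over 72 s, if anything falls off the work surface, if the arm or the gripper's body presses on something with over 40 N, if the wrist force passes 120 N, or if a joint passes its speed limit or range.

## Working session

There is one attempt and no reset: what is moved stays moved. The work goes in short steps, Python scripts to look and compute and a tool call to move; the robot and the scene stay as the last step left them, time stands still between calls to the robot, and variables do not carry over. Pictures are saved under pics/ and viewed, about 8 in all and at most 12, crops included, and the job is handed in when it is done.

Besides the shell and the picture viewer there is one more tool, called as name([rows], argument=value, ...), one row to a line, values as JSON. play_rows: Moves the arm, as the interface text tells. Its arguments: {"type":"object","properties":{"commands":{"type":"array","items":{"type":"object","properties":{"delta_pos":{"type":"array","items":{"type":"number","minimum":-1,"maximum":1}},"spin":{"type":"number","minimum":-1,"maximum":1},"grip":{"type":"number"}}}},"newtons":{"type":"number"}},"required":["commands"]}

```bash
mkdir -p pics
cat > h.py <<'E'
import numpy as np, cv2
from bench import arm
from scipy.spatial.transform import Rotation as R
def grab(n):
    s=arm.sense(); f=arm.grab_frame(n); f['s']=s
    fo=240/np.tan(np.radians(f['vertical_fov'])/2); f['K']=np.array([[fo,0,f['cx']],[0,fo,f['cy']],[0,0,1]])
    if 'mount' in f:
        T=np.eye(4);T[:3,:3]=R.from_rotvec(s['orientation']).as_matrix();T[:3,3]=s['ee_pos']
        f['c2w']=T@np.array(f['mount'])
    else: f['c2w']=np.linalg.inv(np.array(f['world_to_cam']))
    return f
def ray(f,u,v,z):
    d=f['c2w'][:3,:3]@np.linalg.solve(f['K'],[u,v,1]); o=f['c2w'][:3,3]
    return o+d*(z-o[2])/d[2]
def proj(f,p):
    c=np.linalg.inv(f['c2w'])@np.append(p,1); q=f['K']@c[:3]; return q[:2]/q[2]
E
python3 - <<'E'
from h import *
import pickle
for n in ['scene','top','wrist']:
    f=grab(n); cv2.imwrite(f'pics/{n}0.png',f['pixels']); pickle.dump(f,open(f'{n}0.pkl','wb'))
    print(n,f['vertical_fov'],f['cx'],f['cy'],f['c2w'].round(3).tolist())
print(arm.sense(), arm.tip_extent)
E
```

```text
scene 53.37781655986339 334.1247860701244 231.20048494972198 [[-0.276, 0.639, -0.718, 1.451], [0.961, 0.2, -0.192, 0.191], [0.021, -0.742, -0.67, 0.947], [0.0, 0.0, 0.0, 1.0]]
top 56.248101845668174 316.0200664569194 239.98560955382712 [[0.004, -0.997, 0.081, 0.463], [-1.0, -0.005, -0.008, -0.007], [0.008, -0.081, -0.997, 1.312], [0.0, 0.0, 0.0, 1.0]]
wrist 58.403199599164516 319.45126076731685 235.66482458363242 [[0.429, 0.868, 0.251, 0.226], [0.903, -0.412, -0.121, 0.64], [-0.002, 0.278, -0.961, 0.374], [0.0, 0.0, 0.0, 1.0]]
{'clock': 0.15, 'joints': array([-1.21177978,  0.57631959,  0.02488584,  1.43771556, -0.01498537,
        1.12897734, -0.05650003]), 'joint_vel': array([ 9.59459932e-04, -3.34804396e-03,  6.04845862e-05, -3.32684485e-03,
       -5.90706433e-04, -2.50988993e-03,  1.49467917e-03]), 'joint_efforts': array([ 3.29798771e-03, -7.66263056e+01,  2.25309111e+00, -2.86179507e+01,
        1.55911274e-02,  9.79720062e-03, -3.65310120e-05]), 'ee_pos': array([0.28910911, 0.60961439, 0.25565435]), 'orientation': array([-6.89853456e-01, -3.06472927e+00,  1.91873030e-03]), 'force': array([-0.7162864 ,  0.39994551, -0.93639585]), 'wrist_torque': array([0.00602225, 0.01863468, 0.01703524]), 'grip_width': 0.9992276081677365} 0.025
```

View pics/scene0.png

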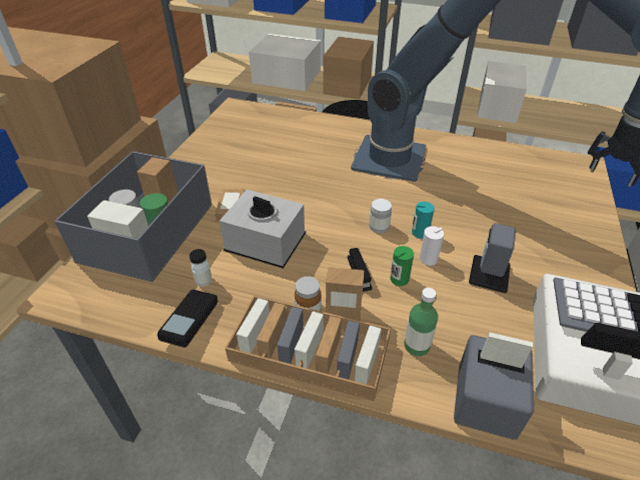

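View pics/top0.png

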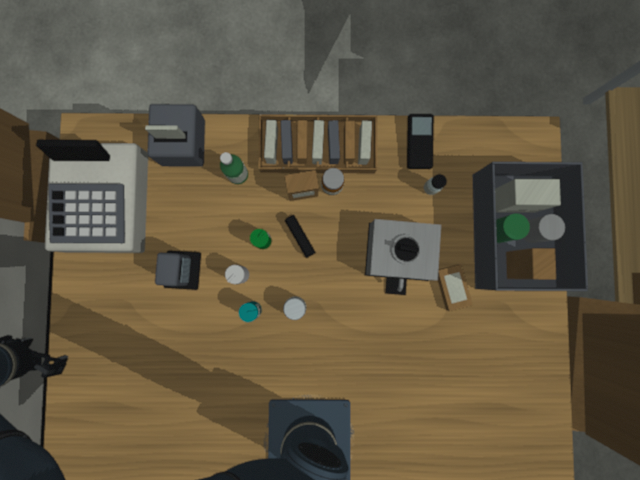

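The wanted cartridge is the white one at scene (431,245) / top (235,273). It could be confused with the turquoise one at scene (424,220) / top (249,311), the green one at (402,266) / (260,238), and the silver can at (380,214) / (294,308). The description says white with a rib, in front of the scanner, so I'll check that in a close crop. The tank cap is at scene (263,208) / top (406,249).

Run:
```python
from h import *
import pickle
t=pickle.load(open('top0.pkl','rb'));s=pickle.load(open('scene0.pkl','rb'))
def crop(f,u,v,r,k): return cv2.resize(f['pixels'][v-r:v+r,u-r:u+r],(k,k),interpolation=cv2.INTER_CUBIC)
a=np.hstack([crop(s,431,245,25,300),crop(t,235,273,25,300)]);
b=np.hstack([crop(s,263,215,50,300),crop(t,403,253,50,300)])
cv2.imwrite('pics/c1.png',np.vstack([a,b]))
for n,u,v,z in [('cart',235,273,.1),('green',260,238,.1),('teal',249,311,.1),('can',294,308,.085),('cap',406,249,.154),('soda',229,158,.19),('stapler a',290,217,.045),('stap b',310,254,.045)]: print(n,ray(t,u,v,z).round(3))
for n,u,v,z in [('scanfoot',c[0],c[1],0.0) for c in [(157,287),(199,289),(200,252)]]+[('tank',c[0],c[1],.11) for c in [(370,221),(441,225),(438,280),(366,275)]]: print(n,ray(t,u,v,z).round(3))
for n,u,v,z in [('cart',431,231,.1),('cap',263,203,.154)]: print('scene',n,ray(s,u,v,z).round(3))
```

```text
cart [0.471 0.201 0.1  ]
green [0.566 0.135 0.1  ]
teal [0.37  0.162 0.1  ]
can [0.378 0.042 0.085]
cap [ 0.535 -0.249  0.154]
soda [0.762 0.206 0.19 ]
stapler a [0.631 0.058 0.045]
stap b [0.526 0.    0.045]
scanfoot [0.431 0.443 0.   ]
scanfoot [0.425 0.322 0.   ]
scanfoot [0.533 0.322 0.   ]
tank [ 0.613 -0.162  0.11 ]
tank [ 0.603 -0.353  0.11 ]
tank [ 0.455 -0.343  0.11 ]
tank [ 0.467 -0.15   0.11 ]
scene cart [0.465 0.196 0.1  ]
scene cap [ 0.55  -0.246  0.154]
```

View pics/c1.png

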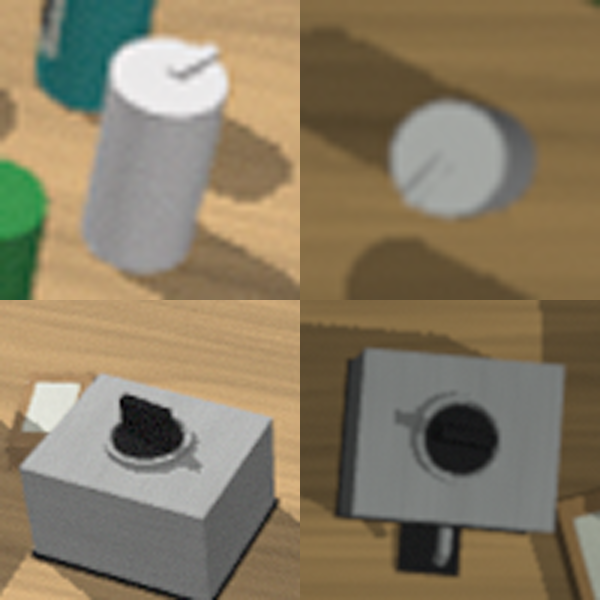

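The crop confirms the white cartridge: its rib points at about 130° in world axes, and the scanner lies towards +y. Next I'll move above it for a close look.

play_rows([
  {"delta_pos": [0.28, -0.64, 0.06], "spin": -0.4, "grip": 85},
  {"delta_pos": [0.28, -0.64, 0.06], "spin": -0.4, "grip": 85},
  {"delta_pos": [0.28, -0.64, 0.06], "spin": -0.4, "grip": 85},
  {"delta_pos": [0.28, -0.64, 0.06], "spin": -0.4, "grip": 85},
  {"delta_pos": [0.28, -0.64, 0.06], "spin": -0.4, "grip": 85},
  {"delta_pos": [0.28, -0.64, 0.06], "spin": -0.4, "grip": 85},
  {"delta_pos": [0.28, -0.64, 0.06], "spin": -0.4, "grip": 85},
  {"delta_pos": [0.28, -0.64, 0.06], "spin": -0.4, "grip": 85},
])

```text
clock: 1.15
ee_pos: [0.3796, 0.4034, 0.2757]
orientation: [1.03, 2.968, 0.0]
force: [-0.7, 0.0, -0.2]
grip_width: 0.997
```

play_rows([
  {"delta_pos": [0.28, -0.64, 0.0], "spin": -0.4, "grip": 85},
  {"delta_pos": [0.28, -0.64, 0.0], "spin": -0.4, "grip": 85},
  {"delta_pos": [0.28, -0.64, 0.0], "spin": -0.4, "grip": 85},
  {"delta_pos": [0.28, -0.64, 0.0], "spin": -0.4, "grip": 85},
  {"delta_pos": [0.28, -0.64, 0.0], "spin": -0.4, "grip": 85},
  {"delta_pos": [0.28, -0.64, 0.0], "spin": -0.4, "grip": 85},
  {"delta_pos": [0.28, -0.64, 0.0], "spin": -0.4, "grip": 85},
  {"delta_pos": [0, 0, 0], "spin": 0, "grip": 85},
])

```text
clock: 2.15
ee_pos: [0.4582, 0.2228, 0.2755]
orientation: [1.319, 2.851, -0.001]
force: [-0.8, -0.1, -0.1]
grip_width: 0.997
```

Run:
```python
from h import *
import pickle
f=grab('wrist'); cv2.imwrite('pics/w1.png',f['pixels']); pickle.dump(f,open('w1.pkl','wb'))
s=f['s'];print(s['ee_pos'],s['orientation'],s['joints'],s['force'])
print(f['c2w'].round(3)); print(proj(f,[.47,.2,.1]))
```

```text
[0.45822614 0.22279225 0.27552834] [ 1.31904716e+00  2.85056050e+00 -9.81960194e-04] [-0.69650768  0.31677248  0.20472713  1.84353761 -0.07481526  0.98888673
  0.24348976] [-0.78910048 -0.09960812 -0.1307262 ]
[[ 0.763  0.621  0.18   0.413]
 [ 0.647 -0.732 -0.213  0.277]
 [-0.001  0.279 -0.96   0.394]
 [ 0.     0.     0.     1.   ]]
[310.9244872  249.31335286]
```

View pics/w1.png

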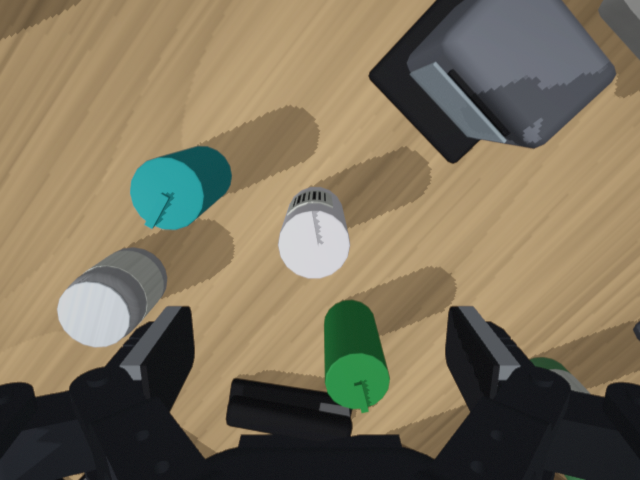

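The wrist view shows the white cartridge's top at about (314,243), with the rib and code pointing up-image to about (312,208). The scanner foot's front edge runs from (370,76) to (455,163).

Run:
```python
from h import *
import pickle
f=pickle.load(open('w1.pkl','rb')); im=f['pixels']
g=im.min(axis=2)
m=(g>175).astype(np.uint8); m[:,:270]=0;m[:,360:]=0;m[:195]=0;m[290:]=0
c=max(cv2.findContours(m,0,2)[0],key=cv2.contourArea); print(cv2.fitEllipse(cv2.convexHull(c)),cv2.boundingRect(c))
# circle in world
P=np.array([ray(f,u,v,.1)[:2] for u,v in cv2.convexHull(c)[:,0]]); print('circ',cv2.minEnclosingCircle(P.astype(np.float32)))
A=np.c_[2*P,np.ones(len(P))]; x=np.linalg.lstsq(A,(P**2).sum(1),rcond=None)[0]; print(x[:2],np.sqrt(x[2]+x[0]**2+x[1]**2))
a,b=ray(f,370,76,.01),ray(f,455,163,.01);print('foot',a,b,np.degrees(np.arctan2(*(a-b)[[1,0]])))
a,b=ray(f,412,65,.1),ray(f,497,140,.1);print('win',a,b,np.degrees(np.arctan2(*(a-b)[[1,0]])))
a,b=ray(f,320,243,.104),ray(f,313,211,.104);print('rib',a,b,np.degrees(np.arctan2(*(b-a)[[1,0]])))
k=cv2.resize(im[180:290,265:365],None,fx=5,fy=5,interpolation=cv2.INTER_CUBIC)
k2=cv2.resize(im[0:180,360:560],None,fx=3,fy=3,interpolation=cv2.INTER_CUBIC)
o=np.zeros((600,800,3),np.uint8); o[:550,:500]=k; cv2.imwrite('pics/c2.png',np.hstack([cv2.resize(k,(500,550))[:540,:200*1+0+300][:, :],np.zeros((540,1,3),np.uint8)]) if 0 else o[:550,:500])
cv2.imwrite('pics/c3.png',k2)
```

```text
((313.4973449707031, 244.101318359375), (67.2180404663086, 70.80693054199219), 93.64778137207031) (278, 211, 72, 67)
circ ((0.46926090121269226, 0.2035209983587265), 0.02564958855509758)
[0.46926101 0.20375727] 0.025302190525597533
foot [0.42701845 0.3257112  0.01      ] [0.53320142 0.32069421 0.01      ] 177.29487102337012
win [0.43974699 0.33650185 0.1       ] [0.51552377 0.33936683 0.1       ] -177.83478976766125
rib [0.47109968 0.20878239 0.104     ] [0.45244016 0.22329667 0.104     ] 142.12250067421974
```

View pics/c2.png

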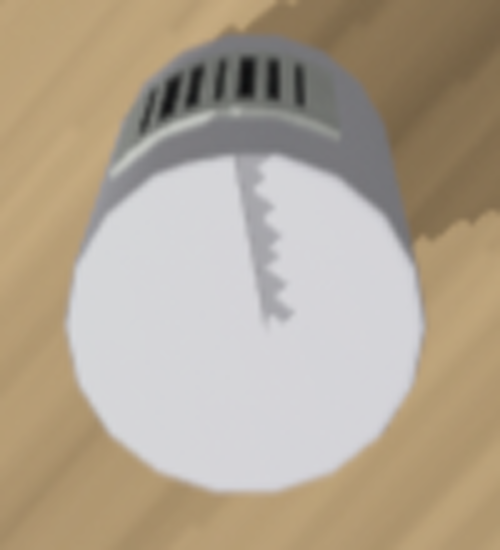

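View pics/c3.png

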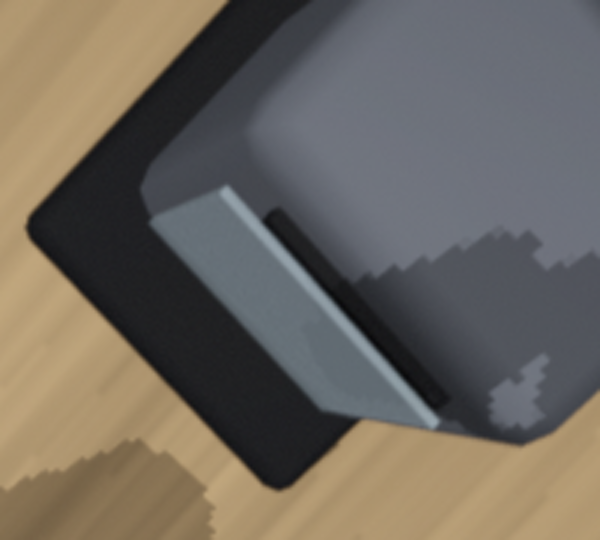

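Run:
```python
from h import *
import pickle
f=pickle.load(open('w1.pkl','rb')); C=np.array([.4693,.2037])
ang=lambda d: np.degrees(np.arctan2(d[1],d[0]))
for n,p,q in [('foot',(380,88.3),(443.3,154)),('wintop',(434,62.7),(505.7,142.7)),('winbot',(410,73.3),(468,137)),('rib',(318.6,245),(312.6,211.6))]:
    a,b=ray(f,*p,.1),ray(f,*q,.1); print(n,ang(b-a))
for z in (.072,.075,.078):
  for p in [(287,215.6),(333,207.4),(312,202)]:
    d=ray(f,*p,z)[:2]-C; print(z,ang(d),np.hypot(*d))
print(ray(f,439,68,.11),ray(f,501,137,.11),ray(f,434,62.7,.11),ray(f,505.7,142.7,.11))
```

```text
foot -3.124304685828545
wintop -3.701144147158358
winbot -3.8819133731868845
rib 139.99296433511734
0.072 -175.39227977410886 0.025513204409697243
0.072 95.87013013944161 0.025867812085222357
0.072 133.49842241288442 0.025583435157724103
0.075 -177.00119976739438 0.025753834578960244
0.075 96.85334867214463 0.026363671643280982
0.075 133.30296560710673 0.026201894794655813
0.078 -178.57911500179594 0.026014387747907333
0.078 97.79999751992297 0.026867006885061828
0.078 133.11652506517865 0.02682064528930865
[0.45275451 0.34400614 0.11      ] [0.51260932 0.34021023 0.11      ] [0.44825188 0.34418999 0.11      ] [0.51758044 0.33970532 0.11      ]
```

The code points at 140°. The scanner normal wants about 86.4° and the bearing to the window is about 84.3°, so I'll turn it by −54°. Next I descend over (0.4693, 0.2037).

play_rows([
  {"delta_pos": [0.28, -0.48, 0], "spin": 0, "grip": 85},
  {"delta_pos": [0, 0, -0.7], "spin": 0, "grip": 85},
  {"delta_pos": [0, 0, -0.8], "spin": 0, "grip": 85},
  {"delta_pos": [0, 0, -0.8], "spin": 0, "grip": 85},
  {"delta_pos": [0, 0, -0.8], "spin": 0, "grip": 85},
  {"delta_pos": [0, 0, -0.8], "spin": 0, "grip": 85},
  {"delta_pos": [0, 0, -0.8], "spin": 0, "grip": 85},
  {"delta_pos": [0, 0, -0.4], "spin": 0, "grip": 85},
])

```text
clock: 3.2
ee_pos: [0.4674, 0.2073, 0.0698]
orientation: [-1.309, -2.854, 0.002]
force: [0.4, 1.0, 0.7]
grip_width: 0.997
```

Run:
```python
from h import *
s=arm.sense();print(s['ee_pos'],s['orientation'],s['force'],s['joints'])
```

```text
[0.46743338 0.20725065 0.06978676] [-1.30932344e+00 -2.85385614e+00  1.85666073e-03] [0.40802416 0.98562131 0.6505868 ] [-0.59589081  0.60173461  0.1299799   2.06984048 -0.16058998  0.48124525
  0.36472576]
```

play_rows([
  {"delta_pos": [0.05, -0.09, 0], "spin": 0, "grip": 85},
  {"delta_pos": [0, 0, 0], "spin": 0, "grip": 75},
  {"delta_pos": [0, 0, 0], "spin": 0, "grip": 65},
  {"delta_pos": [0, 0, 0], "spin": 0, "grip": 58},
  {"delta_pos": [0, 0, 0], "spin": 0, "grip": 54},
  {"delta_pos": [0, 0, 0], "spin": 0, "grip": 50},
  {"delta_pos": [0, 0, 0], "spin": 0, "grip": 46},
  {"delta_pos": [0, 0, 0], "spin": 0, "grip": 46},
], newtons=30)

```text
clock: 4.2
ee_pos: [0.4704, 0.2032, 0.0719]
orientation: [1.312, 2.854, 0.0]
force: [-0.4, -0.3, 5.9]
grip_width: 0.604
```

play_rows([
  {"delta_pos": [0, 0, 0], "spin": 0, "grip": 46},
  {"delta_pos": [0, 0, 0], "spin": -0.5, "grip": 46},
  {"delta_pos": [0, 0, 0], "spin": -1, "grip": 46},
  {"delta_pos": [0, 0, 0], "spin": -1, "grip": 46},
  {"delta_pos": [0, 0, 0], "spin": -1, "grip": 46},
  {"delta_pos": [0, 0, 0], "spin": -1, "grip": 46},
  {"delta_pos": [0, 0, 0], "spin": -1, "grip": 46},
  {"delta_pos": [0, 0, 0], "spin": -1, "grip": 46},
])

```text
clock: 5.2
ee_pos: [0.4709, 0.2033, 0.0719]
orientation: [1.924, 2.483, 0.002]
force: [0.5, -1.2, 4.4]
grip_width: 0.598
```

play_rows([
  {"delta_pos": [0, 0, 0], "spin": -1, "grip": 46},
  {"delta_pos": [0, 0, 0], "spin": -1, "grip": 46},
  {"delta_pos": [0, 0, 0], "spin": -1, "grip": 46},
  {"delta_pos": [0, 0, 0], "spin": -1, "grip": 46},
  {"delta_pos": [0, 0, 0], "spin": -1, "grip": 46},
  {"delta_pos": [0, 0, 0], "spin": -1, "grip": 46},
  {"delta_pos": [0, 0, 0], "spin": -1, "grip": 46},
  {"delta_pos": [0, 0, 0], "spin": 0, "grip": 46},
])

```text
clock: 6.2
ee_pos: [0.4709, 0.2033, 0.0719]
orientation: [2.467, 1.945, 0.002]
force: [-0.2, 0.1, 6.3]
grip_width: 0.599
```

Run:
```python
from h import *
s=arm.sense();M=R.from_rotvec(s['orientation']).as_matrix();print(s['ee_pos'],np.degrees(np.arctan2(M[1,1],M[0,1])),M[:,2],s['force'],s['wrist_torque'],s['grip_width']*85.4)
```

```text
[0.47090502 0.20333764 0.07189043] -13.499528152086903 [ 1.17389370e-03  4.51106279e-04 -9.99999209e-01] [-0.22444025  0.05368469  6.31455421] [-0.0389586   0.04199701 -0.03409662] 51.14011128620569
```

Turned by 54°. Now I'll release, rise and check.

play_rows([
  {"delta_pos": [0, 0, 0], "spin": 0, "grip": 53},
  {"delta_pos": [0, 0, 0], "spin": 0, "grip": 57},
  {"delta_pos": [0, 0, 0], "spin": 0, "grip": 65},
  {"delta_pos": [0, 0, 0], "spin": 0, "grip": 85},
  {"delta_pos": [0, 0, 0], "spin": 0, "grip": 85},
  {"delta_pos": [0, 0, 0], "spin": 0, "grip": 85},
  {"delta_pos": [0, 0, 0.3], "spin": 0, "grip": 85},
  {"delta_pos": [0, 0, 0.5], "spin": 0, "grip": 85},
])

```text
clock: 7.2
ee_pos: [0.4702, 0.2029, 0.1041]
orientation: [-2.465, -1.947, 0.002]
force: [1.0, 0.6, 0.2]
grip_width: 0.996
```

play_rows([
  {"delta_pos": [0, 0, 0.8], "spin": 0, "grip": 85},
  {"delta_pos": [0, 0, 0.8], "spin": 0, "grip": 85},
  {"delta_pos": [0, 0, 0.8], "spin": 0, "grip": 85},
  {"delta_pos": [0, 0, 0.8], "spin": 0, "grip": 85},
  {"delta_pos": [0, 0, 0.8], "spin": 0, "grip": 85},
  {"delta_pos": [0, 0, 0.4], "spin": 0, "grip": 85},
  {"delta_pos": [0, 0, 0], "spin": 0, "grip": 85},
  {"delta_pos": [0, 0, 0], "spin": 0, "grip": 85},
])

```text
clock: 8.2
ee_pos: [0.47, 0.203, 0.2791]
orientation: [-2.465, -1.948, 0.001]
force: [-0.9, -0.1, -0.1]
grip_width: 0.997
```

Run:
```python
from h import *
import pickle
f=grab('wrist'); im=f['pixels']; pickle.dump(f,open('w2.pkl','wb'))
u,v=proj(f,[.469,.2035,.1]).astype(int); print(u,v,f['s']['ee_pos'],f['s']['force'])
k=cv2.resize(im[v-60:v+50,u-55:u+55],(550,550),interpolation=cv2.INTER_CUBIC)
cv2.imwrite('pics/c4.png',k)
g=im.min(axis=2);m=np.zeros(g.shape,np.uint8);m[v-45:v+45,u-50:u+50]=g[v-45:v+45,u-50:u+50]>175
c=max(cv2.findContours(m,0,2)[0],key=cv2.contourArea)
P=np.array([ray(f,a,b,.1)[:2] for a,b in cv2.convexHull(c)[:,0]]); print('circ',cv2.minEnclosingCircle(P.astype(np.float32)))
```

```text
317 214 [0.46995634 0.20298996 0.27910854] [-0.87268231 -0.05020343 -0.13728858]
circ ((0.47136932611465454, 0.20455186069011688), 0.025502733886241913)
```

View pics/c4.png

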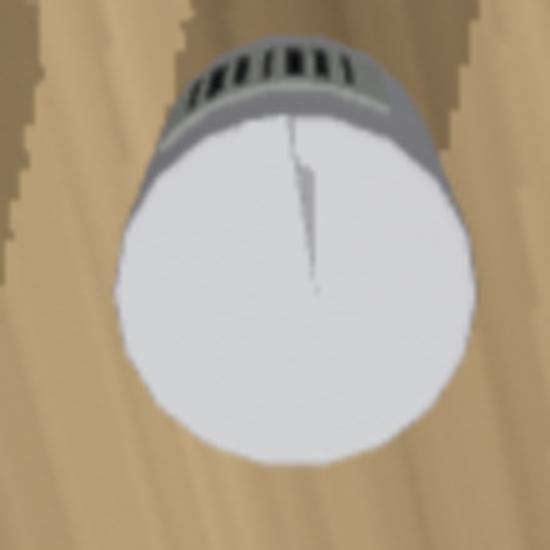

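The cartridge stands upright where it was, with the rib from crop (317,290) to (290,120) and patch ends at (160,150) and (390,110).

Run:
```python
from h import *
import pickle
f=pickle.load(open('w2.pkl','rb')); C=np.array([.4714,.2045])
ang=lambda d: np.degrees(np.arctan2(d[1],d[0]))
P=lambda x,y:(317-55+x/5,214-60+y/5)
print('rib',ang(ray(f,*P(290,120),.104)-ray(f,*P(317,290),.104)))
a=[ang(ray(f,*P(*p),.075)[:2]-C) for p in [(160,150),(390,110)]];print(a,np.mean(a))
print([np.hypot(*(ray(f,*P(*p),.075)[:2]-C)) for p in [(160,150),(390,110)]])
t=pickle.load(open('top0.pkl','rb'))
for p in [(.54,-.25,.141)]: print(np.hypot(*p[:2]))
```

```text
rib 85.61588811185794
[np.float64(127.4917451350086), np.float64(43.376023303445166)] 85.43388421922688
[np.float64(0.025814445350842857), np.float64(0.026693497619482063)]
0.5950630218724736
```

The code is at about 85.5°, which is good. On to the tank.

play_rows([
  {"delta_pos": [0.1, -0.7, 0.1], "spin": 0.15, "grip": 85},
  {"delta_pos": [0.1, -0.7, 0.1], "spin": 0.15, "grip": 85},
  {"delta_pos": [0.1, -0.7, 0.1], "spin": 0.15, "grip": 85},
  {"delta_pos": [0.1, -0.7, 0.1], "spin": 0.15, "grip": 85},
  {"delta_pos": [0.1, -0.7, 0.1], "spin": 0.15, "grip": 85},
  {"delta_pos": [0.1, -0.7, 0.1], "spin": 0.15, "grip": 85},
  {"delta_pos": [0.1, -0.7, 0.1], "spin": 0.15, "grip": 85},
  {"delta_pos": [0.1, -0.7, 0.1], "spin": 0.15, "grip": 85},
])

```text
clock: 9.25
ee_pos: [0.5021, -0.0218, 0.3108]
orientation: [-2.38, -2.049, 0.002]
force: [0.1, 0.7, -0.3]
grip_width: 0.997
```

play_rows([
  {"delta_pos": [0.15, -0.8, 0], "spin": 0.15, "grip": 85},
  {"delta_pos": [0.15, -0.8, 0], "spin": 0.15, "grip": 85},
  {"delta_pos": [0.15, -0.8, 0], "spin": 0.15, "grip": 85},
  {"delta_pos": [0.15, -0.8, 0], "spin": 0.15, "grip": 85},
  {"delta_pos": [0.15, -0.8, 0], "spin": 0.15, "grip": 85},
  {"delta_pos": [0.15, -0.8, 0], "spin": 0.15, "grip": 85},
  {"delta_pos": [0.1, -0.5, 0], "spin": 0.15, "grip": 85},
  {"delta_pos": [0, 0, 0], "spin": 0, "grip": 85},
])

```text
clock: 10.25
ee_pos: [0.5418, -0.2345, 0.3104]
orientation: [-2.307, -2.131, 0.003]
force: [0.2, -0.4, 0.4]
grip_width: 0.992
```

play_rows([
  {"delta_pos": [0, 0, 0], "spin": 0, "grip": 85},
  {"delta_pos": [0, 0, 0], "spin": 0, "grip": 85},
  {"delta_pos": [0, 0, 0], "spin": 0, "grip": 85},
  {"delta_pos": [0, 0, 0], "spin": 0, "grip": 85},
  {"delta_pos": [0, 0, 0], "spin": 0, "grip": 85},
  {"delta_pos": [0, 0, 0], "spin": 0, "grip": 85},
  {"delta_pos": [0, 0, 0], "spin": 0, "grip": 85},
  {"delta_pos": [0, 0, 0], "spin": 0, "grip": 85},
])

```text
clock: 11.25
ee_pos: [0.5424, -0.2329, 0.3115]
orientation: [-2.305, -2.135, 0.0]
force: [0.0, -1.4, -0.8]
grip_width: 0.998
```

Run:
```python
from h import *
import pickle
f=grab('wrist'); im=f['pixels']; pickle.dump(f,open('w3.pkl','wb')); cv2.imwrite('pics/w3.png',im)
s=f['s'];M=R.from_rotvec(s['orientation']).as_matrix();print(s['ee_pos'],np.degrees(np.arctan2(M[1,1],M[0,1])),M[:,2],s['joints'])
```

```text
[ 0.54239051 -0.23290875  0.31147433] -4.377204983033193 [-7.61778851e-05  4.94831849e-05 -9.99999996e-01] [-0.07081435  0.46573379  0.62859767  1.5995641  -0.2906839   1.17157087
  0.54463063]
```

View pics/w3.png

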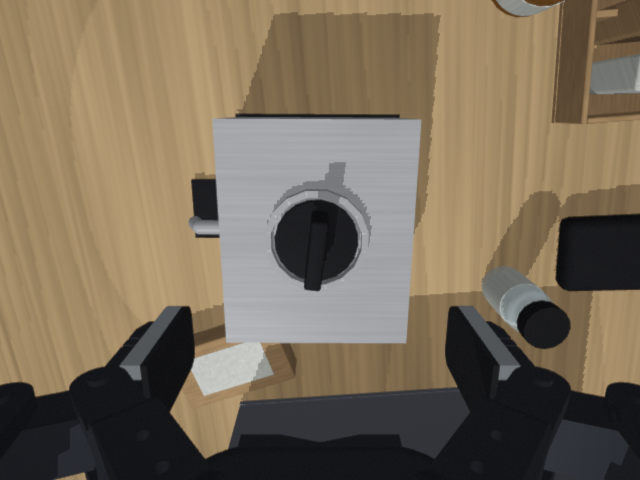

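The view shows the cap with its wing from about (321,212) to (313,288) and the collar centred near (318,238). The tank's far edge runs from (215,120) to (420,121), nearly level with the jaws.

Run:
```python
from h import *
import pickle
f=pickle.load(open('w3.pkl','rb')); im=f['pixels']
ang=lambda d: np.degrees(np.arctan2(d[1],d[0]))
c=[ray(f,*p,.11) for p in [(215,120),(420,121),(406,343),(226,342)]]
print('corners',np.round(c,4).tolist(),np.mean(c,0)); 
print('x axis',ang(c[1]-c[0]),ang(c[2]-c[3]),'y axis',ang(c[0]-c[3]),ang(c[1]-c[2]))
g=im.max(axis=2);m=np.zeros(g.shape,np.uint8);m[185:300,260:380]=g[185:300,260:380]<75
k=max(cv2.findContours(m,0,2)[0],key=cv2.contourArea);h=cv2.convexHull(k)[:,0];h=h[h[:,1]<282]
for z in (.118,.122):
    P=np.array([ray(f,a,b,z)[:2] for a,b in h]);x=np.linalg.lstsq(np.c_[2*P,np.ones(len(P))],(P**2).sum(1),rcond=None)[0]; print('disc',z,x[:2],np.sqrt(x[2]+x[0]**2+x[1]**2))
cv2.imwrite('pics/c5.png',cv2.resize(np.clip(im[180:300,260:380].astype(float)*2.5,0,255).astype(np.uint8),(600,600),interpolation=cv2.INTER_CUBIC))
```

```text
corners [[0.4729, -0.1625, 0.11], [0.6198, -0.1746, 0.11], [0.606, -0.3533, 0.11], [0.4562, -0.3408, 0.11]] [ 0.53873032 -0.25780589  0.11      ]
x axis -4.6870826561529855 -4.759458743673761 y axis 84.6414653399671 85.57893801181517
disc 0.118 [ 0.53843581 -0.25619852] 0.03167146691829889
disc 0.122 [ 0.53856359 -0.25499281] 0.031264982523127385
```

View pics/c5.png

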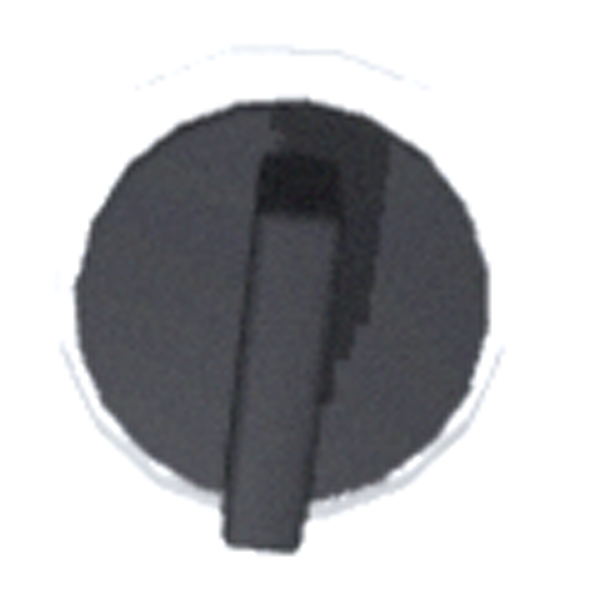

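Run:
```python
from h import *
import pickle
f=pickle.load(open('w3.pkl','rb'))
ang=lambda d: np.degrees(np.arctan2(d[1],d[0]))
c=[ray(f,260+x/5,180+y/5,.154) for x,y in [(257,215),(342,220),(300,550),(225,543)]]
print(np.mean(c,0),ang(c[0]-c[3]),ang(c[1]-c[2]),np.hypot(*(c[0]-c[3])[:2]),np.hypot(*(c[0]-c[1])[:2]))
```

```text
[ 0.53868911 -0.25686813  0.154     ] 79.88742654319256 78.88667847963029 0.0471771378603387 0.011291131775922572
```

play_rows([
  {"delta_pos": [-0.09, -0.6, 0], "spin": -0.8, "grip": 85},
  {"delta_pos": [0, 0, -0.3], "spin": -0.75, "grip": 85},
  {"delta_pos": [0, 0, -0.8], "spin": 0, "grip": 70},
  {"delta_pos": [0, 0, -0.8], "spin": 0, "grip": 60},
  {"delta_pos": [0, 0, -0.8], "spin": 0, "grip": 50},
  {"delta_pos": [0, 0, -0.8], "spin": 0, "grip": 40},
  {"delta_pos": [0, 0, 0], "spin": 0, "grip": 40},
  {"delta_pos": [0, 0, 0], "spin": 0, "grip": 40},
])

```text
clock: 12.3
ee_pos: [0.539, -0.2581, 0.1726]
orientation: [2.417, 2.005, 0.0]
force: [0.2, 0.5, 0.4]
grip_width: 0.469
```

```bash
cat > st.py <<'E'
from h import *
s=arm.sense();M=R.from_rotvec(s['orientation']).as_matrix();print(s['clock'],s['ee_pos'].round(4),'jaw',np.degrees(np.arctan2(M[1,1],M[0,1])).round(2),M[:,2].round(4),s['force'].round(1),s['wrist_torque'].round(2),s['grip_width']*85.4,s['joints'].round(2))
E
python3 st.py
```

```text
12.3 [ 0.539  -0.2581  0.1726] jaw -10.65 [ 0.001 -0.001 -1.   ] [0.2 0.5 0.4] [-0.03  0.02  0.02] 40.01225386048004 [ 0.01  0.61  0.58  1.77 -0.42  0.88  0.59]
```

play_rows([
  {"delta_pos": [0, 0.03, -0.3], "spin": 0, "grip": 40},
  {"delta_pos": [0, 0, -0.3], "spin": 0, "grip": 40},
  {"delta_pos": [0, 0, 0], "spin": 0, "grip": 30},
  {"delta_pos": [0, 0, 0], "spin": 0, "grip": 20},
  {"delta_pos": [0, 0, 0], "spin": 0, "grip": 14},
  {"delta_pos": [0, 0, 0], "spin": 0, "grip": 8},
  {"delta_pos": [0, 0, 0], "spin": 0, "grip": 8},
  {"delta_pos": [0, 0, 0], "spin": 0, "grip": 8},
], newtons=40)

```text
clock: 13.3
ee_pos: [0.539, -0.2558, 0.1479]
orientation: [2.416, 2.007, 0.001]
force: [-1.5, -0.0, 5.1]
grip_width: 0.131
```

```bash
python3 st.py
```

```text
13.3 [ 0.539  -0.2558  0.1479] jaw -10.57 [ 7.e-04 -3.e-04 -1.e+00] [-1.5 -0.   5.1] [0.03 0.12 0.01] 11.222331067479184 [ 0.02  0.64  0.55  1.8  -0.44  0.83  0.61]
```

play_rows([
  {"delta_pos": [0, 0, 0], "spin": 0.4, "grip": 8},
  {"delta_pos": [0, 0, 0], "spin": 0.4, "grip": 8},
  {"delta_pos": [0, 0, 0], "spin": 0.4, "grip": 8},
  {"delta_pos": [0, 0, 0], "spin": 0.4, "grip": 8},
  {"delta_pos": [0, 0, 0], "spin": 0.4, "grip": 8},
  {"delta_pos": [0, 0, 0], "spin": 0.4, "grip": 8},
  {"delta_pos": [0, 0, 0], "spin": 0.4, "grip": 8},
  {"delta_pos": [0, 0, 0], "spin": 0, "grip": 8},
])

```text
clock: 14.3
ee_pos: [0.5391, -0.256, 0.1479]
orientation: [2.209, 2.233, 0.001]
force: [0.0, 0.9, 5.8]
grip_width: 0.137
```

```bash
python3 st.py
```

```text
14.3 [ 0.5391 -0.256   0.1479] jaw 0.62 [ 8.e-04 -3.e-04 -1.e+00] [0.  0.9 5.8] [-0.    0.07  0.07] 11.731580708898312 [ 0.06  0.63  0.5   1.8  -0.39  0.82  0.76]
```

play_rows([
  {"delta_pos": [0, 0, 0], "spin": 0.4, "grip": 8},
  {"delta_pos": [0, 0, 0], "spin": 0.4, "grip": 8},
  {"delta_pos": [0, 0, 0], "spin": 0.4, "grip": 8},
  {"delta_pos": [0, 0, 0], "spin": 0.4, "grip": 8},
  {"delta_pos": [0, 0, 0], "spin": 0.4, "grip": 8},
  {"delta_pos": [0, 0, 0], "spin": 0.4, "grip": 8},
  {"delta_pos": [0, 0, 0], "spin": 0.4, "grip": 8},
  {"delta_pos": [0, 0, 0], "spin": 0.4, "grip": 8},
])

```text
clock: 15.3
ee_pos: [0.5391, -0.2559, 0.1478]
orientation: [1.946, 2.465, 0.0]
force: [-0.7, -0.3, 5.8]
grip_width: 0.132
```

```bash
python3 st.py
```

```text
15.3 [ 0.5391 -0.2559  0.1478] jaw 13.44 [ 7.e-04 -4.e-04 -1.e+00] [-0.7 -0.3  5.8] [-0.03  0.12 -0.06] 11.300665365878398 [ 0.1   0.61  0.43  1.79 -0.34  0.81  0.93]
```

play_rows([
  {"delta_pos": [0, 0, 0], "spin": 0.4, "grip": 8},
  {"delta_pos": [0, 0, 0], "spin": 0.4, "grip": 8},
  {"delta_pos": [0, 0, 0], "spin": 0.4, "grip": 8},
  {"delta_pos": [0, 0, 0], "spin": 0.4, "grip": 8},
  {"delta_pos": [0, 0, 0], "spin": 0.4, "grip": 8},
  {"delta_pos": [0, 0, 0], "spin": 0.4, "grip": 8},
  {"delta_pos": [0, 0, 0], "spin": 0.4, "grip": 8},
  {"delta_pos": [0, 0, 0], "spin": 0, "grip": 8},
])

```text
clock: 16.3
ee_pos: [0.539, -0.256, 0.1479]
orientation: [1.696, 2.643, 0.0]
force: [-0.8, 0.0, 4.8]
grip_width: 0.13
```

```bash
python3 st.py
```

```text
16.3 [ 0.539  -0.256   0.1479] jaw 24.62 [ 8.e-04 -4.e-04 -1.e+00] [-0.8  0.   4.8] [0.01 0.04 0.08] 11.123425515591656 [ 0.13  0.6   0.37  1.79 -0.29  0.8   1.08]
```

The anticlockwise turn has passed 35° with no torque, so I continue towards jaw 85.3° (wing along tank x).

play_rows([
  {"delta_pos": [0, 0, 0], "spin": 0.7, "grip": 8},
  {"delta_pos": [0, 0, 0], "spin": 0.7, "grip": 8},
  {"delta_pos": [0, 0, 0], "spin": 0.7, "grip": 8},
  {"delta_pos": [0, 0, 0], "spin": 0.7, "grip": 8},
  {"delta_pos": [0, 0, 0], "spin": 0.7, "grip": 8},
  {"delta_pos": [0, 0, 0], "spin": 0.7, "grip": 8},
  {"delta_pos": [0, 0, 0], "spin": 0.7, "grip": 8},
  {"delta_pos": [0, 0, 0], "spin": 0.7, "grip": 8},
])

```text
clock: 17.3
ee_pos: [0.5391, -0.256, 0.1479]
orientation: [1.149, 2.923, -0.0]
force: [-0.1, -0.4, 5.1]
grip_width: 0.136
```

```bash
python3 st.py
```

```text
17.3 [ 0.5391 -0.256   0.1479] jaw 47.07 [ 9.e-04 -4.e-04 -1.e+00] [-0.1 -0.4  5.1] [ 0.02  0.05 -0.13] 11.611896396818448 [ 0.2   0.59  0.26  1.79 -0.2   0.79  1.38]
```

play_rows([
  {"delta_pos": [0, 0, 0], "spin": 0.7, "grip": 8},
  {"delta_pos": [0, 0, 0], "spin": 0.7, "grip": 8},
  {"delta_pos": [0, 0, 0], "spin": 0.7, "grip": 8},
  {"delta_pos": [0, 0, 0], "spin": 0.7, "grip": 8},
  {"delta_pos": [0, 0, 0], "spin": 0.7, "grip": 8},
  {"delta_pos": [0, 0, 0], "spin": 0.7, "grip": 8},
  {"delta_pos": [0, 0, 0], "spin": 0.7, "grip": 8},
  {"delta_pos": [0, 0, 0], "spin": 0.7, "grip": 8},
])

```text
clock: 18.3
ee_pos: [0.5389, -0.2562, 0.1479]
orientation: [0.56, 3.091, -0.001]
force: [-1.3, -1.2, 6.1]
grip_width: 0.128
```

play_rows([
  {"delta_pos": [0, 0, 0], "spin": 0.6, "grip": 8},
  {"delta_pos": [0, 0, 0], "spin": 0.6, "grip": 8},
  {"delta_pos": [0, 0, 0], "spin": 0.6, "grip": 8},
  {"delta_pos": [0, 0, 0], "spin": 0.6, "grip": 8},
  {"delta_pos": [0, 0, 0], "spin": 0.5, "grip": 8},
  {"delta_pos": [0, 0, 0], "spin": 0.4, "grip": 8},
  {"delta_pos": [0, 0, 0], "spin": 0.4, "grip": 8},
  {"delta_pos": [0, 0, 0], "spin": 0, "grip": 8},
])

```text
clock: 19.3
ee_pos: [0.5388, -0.2564, 0.1479]
orientation: [0.159, 3.137, -0.001]
force: [-1.0, -1.2, 5.5]
grip_width: 0.131
```

```bash
python3 st.py
```

```text
19.3 [ 0.5388 -0.2564  0.1479] jaw 84.19 [ 4.e-04 -8.e-04 -1.e+00] [-1.  -1.2  5.5] [-0.26  0.29  0.11] 11.224543398061863 [ 0.32  0.57  0.07  1.79 -0.05  0.78  1.89]
```

play_rows([
  {"delta_pos": [0, 0, 0], "spin": 0.2, "grip": 8},
  {"delta_pos": [0, 0, 0], "spin": 0, "grip": 8},
  {"delta_pos": [0, 0, 0.05], "spin": 0, "grip": 8},
  {"delta_pos": [0, 0, 0.05], "spin": 0, "grip": 8},
  {"delta_pos": [0, 0, 0.05], "spin": 0, "grip": 8},
  {"delta_pos": [0, 0, 0.05], "spin": 0, "grip": 8},
  {"delta_pos": [0, 0, 0], "spin": 0, "grip": 8},
  {"delta_pos": [0, 0, 0], "spin": 0, "grip": 8},
])

```text
clock: 20.3
ee_pos: [0.539, -0.2557, 0.1557]
orientation: [0.136, 3.138, -0.0]
force: [-0.8, -1.0, 1.2]
grip_width: 0.137
```

```bash
python3 st.py
```

```text
20.3 [ 0.539  -0.2557  0.1557] jaw 85.04 [ 4.e-04 -1.e-04 -1.e+00] [-0.8 -1.   1.2] [0.02 0.11 0.  ] 11.739824032824147 [ 0.32  0.56  0.07  1.78 -0.05  0.8   1.9 ]
```

It's free after 8 mm with no resistance, so I continue straight up.

play_rows([
  {"delta_pos": [0, 0, 0.15], "spin": 0, "grip": 8},
  {"delta_pos": [0, 0, 0.15], "spin": 0, "grip": 8},
  {"delta_pos": [0, 0, 0.2], "spin": 0, "grip": 8},
  {"delta_pos": [0, 0, 0.3], "spin": 0, "grip": 8},
  {"delta_pos": [0, 0, 0.4], "spin": 0, "grip": 8},
  {"delta_pos": [0, 0, 0.5], "spin": 0, "grip": 8},
  {"delta_pos": [0, 0, 0.5], "spin": 0, "grip": 8},
  {"delta_pos": [0, 0, 0.4], "spin": 0, "grip": 8},
])

```text
clock: 21.3
ee_pos: [0.539, -0.2558, 0.2613]
orientation: [0.136, 3.137, -0.001]
force: [-0.2, 0.3, -1.1]
grip_width: 0.133
```

play_rows([
  {"delta_pos": [0, 0, 0.2], "spin": 0, "grip": 8},
  {"delta_pos": [0, 0, 0.1], "spin": 0, "grip": 8},
  {"delta_pos": [0, 0, 0], "spin": 0, "grip": 8},
  {"delta_pos": [0, 0, 0], "spin": 0, "grip": 8},
  {"delta_pos": [0, 0, 0], "spin": 0, "grip": 8},
  {"delta_pos": [0, 0, 0], "spin": 0, "grip": 8},
  {"delta_pos": [0, 0, 0], "spin": 0, "grip": 8},
  {"delta_pos": [0, 0, 0], "spin": 0, "grip": 8},
])

```text
clock: 22.3
ee_pos: [0.5388, -0.2557, 0.2715]
orientation: [-0.136, -3.139, 0.0]
force: [-0.5, -0.2, -1.1]
grip_width: 0.131
```

```bash
python3 st.py
python3 - <<'E'
from h import *
a=grab('scene')['pixels']; 
cv2.imwrite('pics/f.png',np.hstack([cv2.resize(a[100:260,200:360],(480,480)),cv2.resize(a[180:300,360:440],(320,480))]))
E
```

```text
22.3 [ 0.5388 -0.2557  0.2715] jaw 85.03 [-0.e+00 -1.e-04 -1.e+00] [-0.5 -0.2 -1.1] [-0.04 -0.01  0.04] 11.214015030454007 [ 0.31  0.45  0.08  1.63 -0.04  1.06  1.89]
```

View pics/f.png

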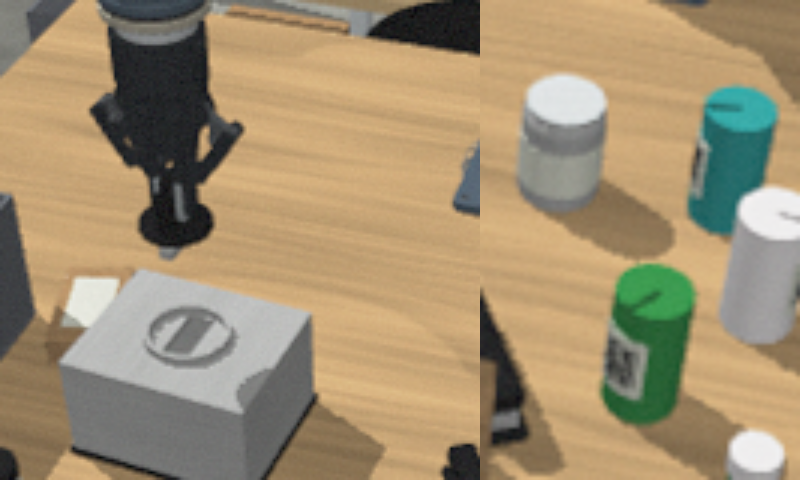

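The cap hangs level in the gripper, about 12 cm above its closed height and over the open slot. The white cartridge stands upright with its code turned towards the scanner, so I'm handing in.

```bash
python3 -c "
from bench import arm
print(arm.hand_in())"
```

```text
the job is handed in; nothing more can be done
None
```

The job is handed in at about 22 s of the 72 s allowed. The cartridge is turned to the scanner and the cap is off, held above the tank.

- **Cartridge:** I turned the white cartridge 54° clockwise where it stood and let go. A close look then put its code at about 85.5°. The scanner's normal calls for about 86.4°, and the bearing to the window is about 84°. It stayed upright and moved about 2 mm at most, which is within measuring error.
- **Cap:** It came undone anticlockwise with no hard stop, after about 96° of turning, until the wing lay along the tank's x. The other direction was therefore never tried. It then lifted straight off without resistance.
- **Final state:** The cap is about 12.4 cm above its closed height, over the tank, level and still in a 40 N grip. The last picture shows the cap free and the tank's slot open, and the things it covered (can, green and turquoise cartridges, the stapler's end) looked undisturbed. I did not re-measure the other things on the counter.

No check failed. The contact forces I read stayed around 6 N.

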